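# Dispense the blue glaze test tile

### The job

Dispense the blue glaze test tile: push the thumb slide behind it straight forward, fully home to its stop, so that the tile drops off the bed and lies flat in the catch tray, then let the slide spring all the way back. Leave the other slide, with the red tile, alone.

Things in the scene. Friction and masses are not known exactly. Their poses are not given: they have to be found in the camera images.
- dispenser: Fixed wooden board 216 x 224 mm, two metal lanes. Origin: on the table, midway between the lanes, 100 mm from the rear edge; x = pushing direction, away from the robot (up to 23 deg askew), y left. Lane centres y = +50 and -50 mm. Bed top 18 mm high, x -100 to +25, between guides 28 mm high; lips (31 mm high) hold the tile down. Beyond: catch tray x +25 to +110, floor 4 mm high, walls to 24 mm.
- tile_blue: Flat terracotta test tile with a blue field, 34 (x) x 52 (y) x 8 mm, 30 g; origin at the centre of its underside. It starts flat on the bed of either lane, at x = 0 of the dispenser; a like tile with a red field lies in the other lane.
- slide_left (a joint): Sprung slide of the left lane (y +50), m: 0 out, 0.050 home at a hard stop. Moves along dispenser +x; spring 3 N rising to 8 N brings it back. At its rear stands a black thumb lug 40 mm wide (y), 10 mm thick, free behind and above; rear face at x = -85 mm when out, top 62 mm above the table. Push that face. Its plate, 26 mm high, shoves the tile off the bed's edge at the end of the stroke.
- slide_right (a joint): Slide of the right lane (dispenser y = -50 mm); in all else the same as slide_left: 0 out, 0.050 m fully home.

How it is judged:
By the outcome, as a careful person would: the job done as asked, in the order asked, and still so for the second after the job is handed in, with the robot touching nothing.
It also fails if it takes over 26 s, if anything falls off the work surface, if the arm or the gripper's body presses on something with over 40 N, if the wrist force passes 120 N, or if a joint passes its speed limit or range.

### The arm

A 7-joint arm with a two-finger parallel gripper is mounted at the origin on a cart in front of the work surface, level with it; the furniture and walls round the work are solid. World frame = base frame: x ahead of the robot, y to its left, z up, the work surface at z = 0. Lengths are in mm, angles in rad, forces in N, time in s.
With the tool pointing down it reaches from about 425 to 800 mm from the base axis. Payload 8.3 kg.
Tool frame: the origin (TCP) lies on the mounting face of the last link; the fingertips stand 173 mm ahead of it and the grasp point (between the pads) lies 155 mm ahead of it (bot.tcp_to_grasp is the distance from the TCP to the grasp point, in mm); z points along the fingers, y is the line along which they close (so a half turn about z gives the same grasp; the last joint's range is limited). The gripper opens to 85 mm and grips with 20 to 120 N. Pads are 22 mm wide; open, the fingers measure 114 mm over their backs; the gripper's body (76 mm by 85 mm) begins 54 mm behind the grasp point. The pads swing forward as they close: fully open they stand 13 mm farther back than shut.
Start: joints at [1.054, 0.383, 0.016, 1.37, -0.006, 1.388, -0.046], TCP at [274.018, -561.721, 404.679] pointing down, gripper open.
Joint ranges: [-2.95, 2.95], [-0.25, 2.06], [-1.52, 1.56], [0.18, 2.33], [-1.44, 4.58], [0.02, 2.06], [-3.01, 3.01]. Speed limits (rad/s): [2.39, 2.39, 3.01, 3.01, 3.14, 3.14, 3.14].

### API

Orientations are given as a unit quaternion [x, y, z, w].
In Python, from plant import bot, readout, read_camera, camera_info gives the robot as it stands (bot), with the cameras as plain functions and the readings (readout).
- The arm moves only by the shell command python3 steer.py, which reads ROWS from standard input. ROWS is 1 to 12 rows, parted by semicolons, with the numbers parted by spaces; each row has 7 numbers: the opening from 0.0 (shut) to 1.0 (fully open), then dx, dy, dz in shares of 200 mm (1.0 is 200 mm), then a rotation vector rx, ry, rz in fractions of the full range, 1 being 60 degrees; each row shifts and turns the commanded pose from where the row before left it, along the tool's axes as they then stand; what a row does not reach is not made up. A row lasts 1/12 s, in which the tool goes at most 41.7 mm and 0.125 rad, less where a joint would pass 70% of its speed; a pose out of reach is approached as far as the arm can. The fingers move at their own pace and stop on an object; the grip force is fixed at half the most. Time passes only in rows, so rows that do not move let the fingers close. It prints the time, the measured TCP pose, the force, the opening and the grip force at its end. Input that does not fit is refused with a message, and nothing moves.
- readout.state(): the state, without advancing time (a new reading comes with each control period).
- read_camera(name): name is "scene" or "side" or "wrist"; returns the picture (420x560x3 uint8, blue, green, red); there is no depth.
- camera_info(name): a dict with "fx", "fy", "cx", "cy" (pixels), "k1" (the pictures are not rectified: a ray, as slopes to the right and down, at radius r is drawn at 1 + k1 r^2 times it, then the intrinsics apply), "rvec" (rotation vector, rad) and "tvec" (3), from world to camera coordinates, as OpenCV has them. Camera axes: x right, y down, z forward; pixel columns grow to the right and rows downward; lengths in mm; the calibration is good to about 2 mm. A picture is of the moment at which its call begins: read the wrist's pose just before it. camera_info takes no time and is no camera call; for the wrist camera it gives the pose at the moment of the call.
- bot.job_done(): hands the job in; it is judged then, once.
The state is a dict: "clock": time; "q": joint angles; "joint_vel": joint speeds; "effort": joint torques, N m; "ee_pos": TCP position; "eef_rot": TCP orientation; "ft_force": force on the tool from outside, world axes, zero at the start; "moment": the same for the moment, N m; "gripper_width": opening from 0.0 (shut) to 1.0 (fully open); "grip_force": force on a finger pad.
Only numpy, scipy, OpenCV 4.12 (cv2) and the standard library are available. Lean on these libraries where they do the work, as an engineer would, in place of code of your own. Each camera call takes 0.05 s, during which the arm holds its last target. There are 200 camera calls.

## Working session

There is one attempt and no reset: what is moved stays moved. The work goes in short steps, Python scripts to look and compute and a shell command to move; the robot and the scene stay as the last step left them, time stands still between calls to the robot, and variables do not carry over. Pictures are saved under pics/ and viewed, at most 10 in all, crops included, and the job is handed in when it is done.

```bash
ls; mkdir -p pics; python3 - <<'E'
from plant import bot, readout, read_camera, camera_info
import cv2
print(readout.state())
for n in ("scene","side"):
    cv2.imwrite(f"pics/{n}0.png",read_camera(n)); print(camera_info(n))
E
```

```text
pics
plant.py
steer.py
{'clock': 0.0, 'q': array([ 1.05407413,  0.38420172,  0.01638204,  1.37117911, -0.00630977,
        1.38820295, -0.04649342]), 'joint_vel': array([-0.00043598,  0.00054477,  0.00130193, -0.00073854, -0.00065358,
        0.00073511, -0.00162208]), 'effort': array([-1.28201122e-03, -6.27596283e+01,  8.43483377e-01, -3.71830416e+01,
        1.63526722e-02,  1.40366651e-02,  2.75708527e-05]), 'ee_pos': array([ 273.9596118 , -561.55995316,  403.69001756]), 'eef_rot': array([ 9.74358637e-01,  2.24998452e-01, -2.31946882e-04, -9.42880386e-04]), 'ft_force': array([-0.95997357, -0.31562771, -0.25667254]), 'moment': array([0.04534394, 0.01505088, 0.00645353]), 'grip_force': 0.0, 'gripper_width': 1.0003617092834975}
{'fx': 437.7420664952426, 'fy': 437.7420664952426, 'cx': 278.1774664086296, 'cy': 204.06664015433293, 'k1': -0.08649282481220671, 'rvec': array([ 0.74397049, -2.4893187 ,  1.246574  ]), 'tvec': array([522.65404398, 240.36893757, 613.44159343])}
{'fx': 482.2878847602593, 'fy': 482.2878847602593, 'cx': 272.7553615970236, 'cy': 200.04991288236997, 'k1': -0.03106839014652365, 'rvec': array([ 1.93187185, -0.08049821,  0.0191542 ]), 'tvec': array([-592.044937  ,   88.26034025,  850.86742832])}
```

View pics/scene0.png

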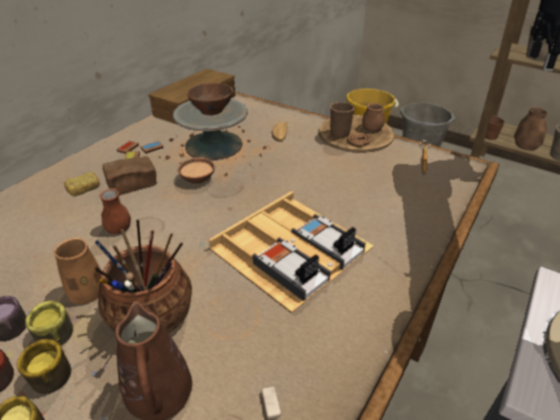

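View pics/side0.png

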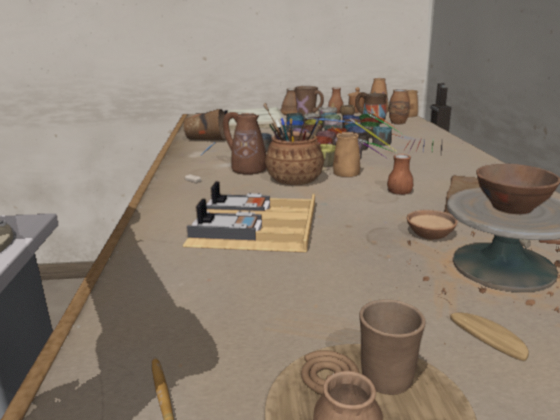

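The scene view shows the dispenser at about (290,250), with the blue tile at (315,228), its lug at (345,240), and the red lug at (308,268). In the side view the blue lane is the nearer one, with its lug at (202,212). I'll enlarge both.

```bash
python3 - <<'E'
import cv2
a=cv2.imread("pics/scene0.png")[185:315,200:380]; cv2.imwrite("pics/sc.png",cv2.resize(a,None,fx=4.4,fy=4.4,interpolation=cv2.INTER_CUBIC))
a=cv2.imread("pics/side0.png")[175:255,180:325]; cv2.imwrite("pics/sd.png",cv2.resize(a,None,fx=5.5,fy=5.5,interpolation=cv2.INTER_CUBIC))
E
```

```text
(no output)
```

View pics/sc.png

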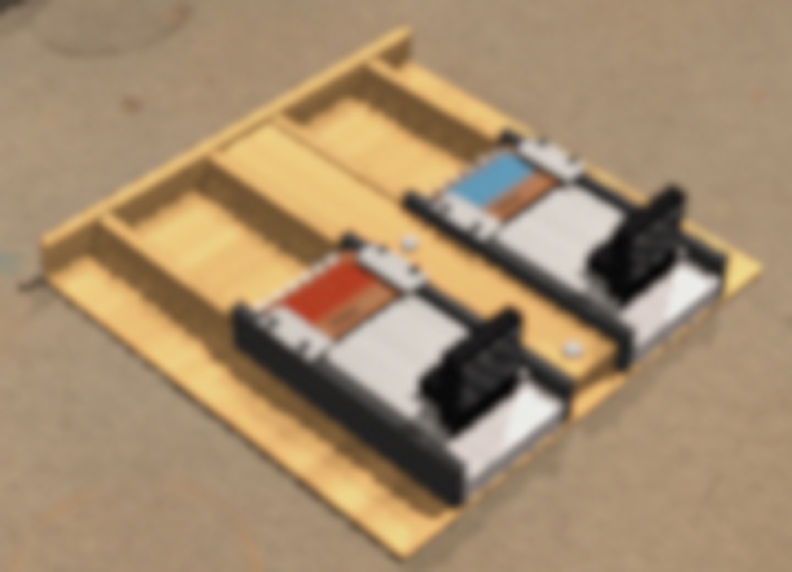

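View pics/sd.png

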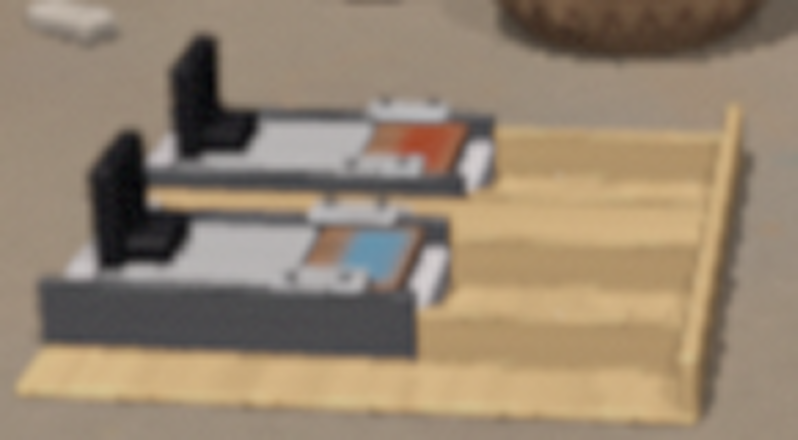

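```bash
cat > h.py <<'E'
import numpy as np, cv2
from scipy.optimize import least_squares
from plant import bot, readout, read_camera, camera_info
def proj(P,c):
    R,_=cv2.Rodrigues(c["rvec"]); X=np.atleast_2d(P)@R.T+c["tvec"]
    s=X[:,:2]/X[:,2:]; s=s*(1+c["k1"]*(s**2).sum(1,keepdims=True))
    return s*[c["fx"],c["fy"]]+[c["cx"],c["cy"]]
def world(p,D):  # p = X,Y,yaw
    c,s=np.cos(p[2]),np.sin(p[2]); D=np.atleast_2d(D)
    return np.c_[p[0]+c*D[:,0]-s*D[:,1], p[1]+s*D[:,0]+c*D[:,1], D[:,2]]
def tri(obs):  # list of (cam,uv)
    f=lambda P:np.concatenate([proj(P,c)[0]-uv for c,uv in obs])
    r=least_squares(f,[550,0,30]); return r.x,np.abs(r.fun).max()
E
cat > fit.py <<'E'
from h import *
S,D=camera_info("scene"),camera_info("side")
sc=lambda u,v:np.array([200+(u+.5)/4.4-.5,185+(v+.5)/4.4-.5])
sd=lambda u,v:np.array([180+(u+.5)/5.5-.5,175+(v+.5)/5.5-.5])
for n,a,b in [("lugB near rear top",sc(685,192),sd(93,168)),("lugB far rear top",sc(632,235),sd(122,132)),
  ("lugR near rear top",sc(520,313),sd(172,68)),("lugR far",sc(462,355),sd(198,38)),
  ("front-right top",sc(408,30),sd(688,358)),("front left top",sc(43,240),sd(735,105)),("guide front right",sc(505,133),sd(415,292))]:
    print(n,*[np.round(x,1) for x in tri([(S,a),(D,b)])])
obs=[(S,sc(403,560),(-100,108,0)),(S,sc(762,265),(-100,-108,0)),(S,sc(45,285),(124,108,0)),(S,sc(408,30),(124,-108,24)),(S,sc(43,240),(124,108,24)),
 (D,sd(17,393),(-100,-108,0)),(D,sd(698,420),(124,-108,0)),(D,sd(688,358),(124,-108,24)),(D,sd(735,105),(124,108,24)),
 (S,sc(685,192),(-85,-70,62)),(D,sd(93,168),(-85,-70,62)),(D,sd(122,132),(-85,-30,62)),(S,sc(520,313),(-85,30,62)),(D,sd(172,68),(-85,30,62)),(D,sd(198,38),(-85,70,62))]
f=lambda p:np.concatenate([proj(world(p,d),c)[0]-uv for c,uv,d in obs])
r=least_squares(f,[600,0,0],loss="soft_l1"); print(r.x,np.round(f(r.x).reshape(-1,2),1).tolist())
p=r.x; print("lug mid, wrist",world(p,[[-85,-50,50],[-85,50,50],[0,-50,26]]))
E
python3 fit.py
```

```text
lugB near rear top [459.2   2.9  60.5] 0.1
lugB far rear top [465.9  37.4  59.6] 0.2
lugR near rear top [480.2 100.9  60. ] 0.3
lugR far [487.5 132.2  60.3] 0.0
front-right top [642.  -79.9  21.6] 0.1
front left top [688.3 137.1  22.6] 0.2
guide front right [560.6 -30.5  25.7] 0.3
[ 5.53262112e+02  5.26239944e+01 -2.30905183e-01] [[0.5, -0.6], [-0.1, 3.8], [-0.7, -5.4], [-2.7, -2.2], [-1.5, -4.7], [-1.0, -1.4], [2.5, 0.4], [4.4, -1.2], [5.7, 0.2], [2.2, 0.5], [-2.8, -0.9], [-1.3, -2.1], [1.7, 0.0], [-1.2, -1.1], [-0.3, -2.0]]
lug mid, wrist [[459.07510384  23.40400859  50.        ]
 [481.96098144 120.74997208  50.        ]
 [541.8191728    3.95101264  26.        ]]
```

The heights come out as expected (lug 60, wall 22). The residuals suggest the board is 216 mm in x and 224 mm in y, so I'll refit with those.

```bash
sed -i 's/(124,/(116,/g; s/,108,/,112,/g; s/,-108,/,-112,/g' fit.py; python3 fit.py | tail -4
```

```text
[ 5.54748712e+02  5.25369219e+01 -2.10525117e-01] [[-0.1, 0.4], [0.1, 1.4], [-0.7, -1.5], [-0.8, -1.7], [-1.5, -0.8], [-0.1, 0.2], [-0.1, 0.7], [1.7, -1.0], [1.7, -1.0], [1.4, -0.6], [-1.5, -0.5], [-0.4, -1.8], [1.9, -0.7], [-1.0, -0.8], [-0.5, -1.8]]
lug mid, wrist [[461.17672734  21.40359957  50.        ]
 [482.07407251 119.19573097  50.        ]
 [544.30003904   3.64085618  26.        ]]
```

The manual's scale: shifts go in shares of 200 mm and turns go in shares of 60 degrees. Converting my numbers, 29 mm / 200 = 0.145, -15 mm / 200 = -0.075.

```bash
cat > go.py <<'E'
import sys
from h import *
from scipy.spatial.transform import Rotation as Ro
p=np.array([554.75,52.54,-0.2105])
# args: dispenser x,y of TCP axis and TCP height -> delta in tool axes; rotvec to wanted attitude
s=readout.state(); R=Ro.from_quat(s["eef_rot"])
t=world(p,[list(map(float,sys.argv[1:4]))])[0]
c,n=np.cos(p[2]),np.sin(p[2]); W=Ro.from_matrix(np.array([[c,n,0],[n,-c,0],[0,0,-1]]))
d=s["ee_pos"]-[p[0],p[1],0]
print("t",round(s["clock"],2),"disp xy",np.round([c*d[0]+n*d[1],-n*d[0]+c*d[1],d[2]],1),"F",np.round(s["ft_force"],1),"q",np.round(s["q"],2))
print("target",t.round(1),"delta tool",R.inv().apply(t-s["ee_pos"]).round(1),"in wanted axes",W.inv().apply(t-s["ee_pos"]).round(1),"rot",(R.inv()*W).as_rotvec().round(3))
E
echo '0 0.145 -0.075 0.035 0 0 0;0 0.145 -0.075 0.035 0 0 0;0 0.145 -0.075 0.035 0 0 0;0 0.145 -0.075 0.035 0 0 0;0 0.145 -0.075 0.035 0 0 0;0 0.145 -0.075 0.035 0 0 0;0 0.145 -0.075 0.035 0 0 0;0 0.145 -0.075 0.035 0 0 0;0 0.145 -0.075 0.035 0 0 0;0 0.145 -0.075 0.035 0 0 0' | python3 steer.py
python3 go.py -125 -50 270
```

```text
clock: 0.93
ee_pos: [469.4, -298.3, 334.1]
eef_rot: [0.974, 0.225, -0.0, -0.0]
ft_force: [0.1, -0.4, -0.7]
gripper_width: -0.002
grip_force: 0.0
t 0.93 disp xy [ -10.1 -360.9  334.1] F [ 0.1 -0.4 -0.7] q [ 0.64  0.29 -0.16  1.66  0.05  1.2  -0.65]
target [422.1  29.8 270. ] delta tool [ 101.2 -315.6   64.2] in wanted axes [-114.9 -310.9   64.1] rot [-0.     0.     0.664]
```

Scaled: -26 mm / 200 = -0.13, -9 mm / 200 = -0.045, 0.114 rad / 1.0472 = 0.1089.

```bash
echo '0 0 0 0 0 0 0.105;0 0 0 0 0 0 0.105;0 0 0 0 0 0 0.105;0 0 0 0 0 0 0.105;0 0 0 0 0 0 0.105;0 0 0 0 0 0 0.1089;0 -0.045 -0.13 0.02 0 0 0;0 -0.045 -0.13 0.02 0 0 0;0 -0.045 -0.13 0.02 0 0 0;0 -0.045 -0.13 0.02 0 0 0;0 -0.045 -0.13 0.02 0 0 0;0 -0.045 -0.13 0.02 0 0 0' | python3 steer.py
python3 go.py -115 -50 270
python3 - <<'E'
from plant import bot, readout, read_camera, camera_info
import cv2
cv2.imwrite("pics/w1.png",read_camera("wrist"));print(camera_info("wrist"))
E
```

```text
clock: 1.93
ee_pos: [448.1, -134.6, 310.2]
eef_rot: [0.994, -0.105, -0.0, -0.0]
ft_force: [0.6, -1.0, -0.3]
gripper_width: 0.002
grip_force: 0.0
t 1.93 disp xy [ -65.2 -205.3  310.2] F [ 0.6 -1.  -0.3] q [ 0.4   0.13 -0.19  1.91  0.03  1.11 -1.58]
target [431.8  27.7 270. ] delta tool [ -49.7 -155.4   40.3] in wanted axes [ -49.8 -155.3   40.2] rot [0.    0.001 0.   ]
{'fx': 328.99339661965695, 'fy': 328.99339661965695, 'cx': 281.5539392087593, 'cy': 212.13711312198987, 'k1': -0.014952183468810672, 'rvec': array([-1.83917479,  2.25804538,  0.37635319]), 'tvec': array([-34.25515115, 427.57264195, 439.58991163])}
```

View pics/w1.png

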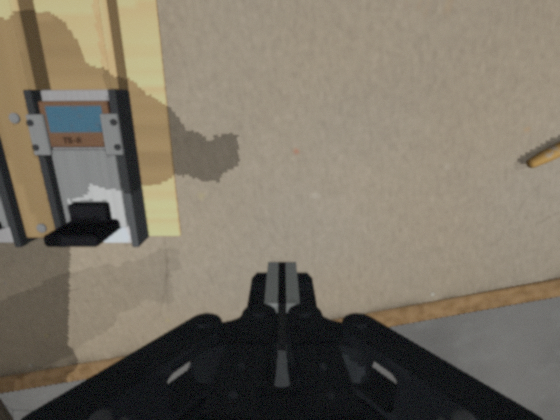

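The wrist view shows the blue tile at (75,125), the lug's rear top edge from (45,243) to (104,243), and the board's rear right corner at (180,236). I'll check the fitted model against these.

Scaled: -26 mm / 200 = -0.13, -9 mm / 200 = -0.045.

```bash
python3 - <<'E'
from h import *
p=[554.75,52.54,-0.2105]; c=camera_info("wrist")
print(proj(world(p,[[-85,-30,62],[-85,-70,62],[-100,-112,4],[17,-50,26],[-17,-50,26]]),c).round(0).tolist())
E
echo '0 -0.045 -0.13 0 0 0 0;0 -0.045 -0.13 0 0 0 0;0 -0.045 -0.13 0 0 0 0;0 -0.045 -0.13 0 0 0 0;0 -0.045 -0.13 0 0 0 0;0 -0.035 -0.13 0 0 0 0;0 0 0 0 0 0 0' | python3 steer.py
python3 go.py -115 -50 215
```

```text
[[49.0, 245.0], [103.0, 246.0], [185.0, 234.0], [78.0, 97.0], [87.0, 144.0]]
clock: 2.57
ee_pos: [429.7, 32.6, 310.8]
eef_rot: [0.995, -0.101, -0.0, -0.001]
ft_force: [-0.1, 0.3, 0.1]
gripper_width: 0.005
grip_force: 0.0
t 2.57 disp xy [-118.1  -45.7  310.8] F [-0.1  0.3  0.1] q [ 0.2   0.06 -0.35  1.99  0.02  1.1  -1.94]
target [431.8  27.7 215. ] delta tool [ 3.1  4.5 95.8] in wanted axes [ 3.1  4.3 95.8] rot [-0.002  0.     0.007]
```

Scaled: 16 mm / 200 = 0.08, 0.7 mm / 200 = 0.0035, 0.007 rad / 1.0472 = 0.0067.

```bash
echo '0 0.0025 0.0035 0.08 0 0 0;0 0.0025 0.0035 0.08 0 0 0;0 0.0025 0.0035 0.08 0 0 0.0067;0 0.0025 0.0035 0.08 0 0 0;0 0.0025 0.0035 0.08 0 0 0;0 0.0025 0.0035 0.08 0 0 0;0 0 0 0 0 0 0;0 0 0 0 0 0 0' | python3 steer.py
python3 go.py -96 -50 215
python3 - <<'E'
from plant import bot, readout, read_camera, camera_info
import cv2
w=read_camera("wrist"); s=read_camera("side")[140:260,160:320]
cv2.imwrite("pics/m2.png",cv2.hconcat([cv2.resize(w,(400,300)),cv2.resize(s,(400,300))]))
E
```

```text
clock: 3.23
ee_pos: [432.0, 22.4, 214.2]
eef_rot: [0.994, -0.108, -0.001, 0.0]
ft_force: [0.9, 0.3, 0.7]
gripper_width: -0.002
grip_force: 0.0
t 3.23 disp xy [-113.7  -55.1  214.2] F [0.9 0.3 0.7] q [ 0.19  0.2  -0.34  2.09  0.09  0.87 -1.99]
target [450.4  23.7 215. ] delta tool [17.7 -5.2 -0.8] in wanted axes [17.7 -5.1 -0.8] rot [ 0.     0.002 -0.007]
```

View pics/m2.png

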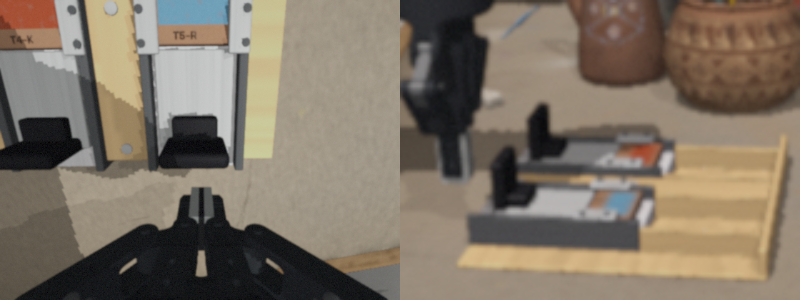

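The fingertips are behind the blue lug, square to the lane and about 5 mm off centre. I'll centre them while advancing to contact.

Scaled: 4 mm / 200 = 0.02, -1.3 mm / 200 = -0.0065, -0.005 rad / 1.0472 = -0.0048.

```bash
echo '0 0.02 -0.0065 0 0 0 0;0 0.02 -0.0065 0 0 0 -0.0048;0 0.02 -0.0065 0 0 0 0;0 0.02 -0.0065 0 0 0 0;0 0.02 0 0 0 0 0;0 0.02 0 0 0 0 0;0 0 0 0 0 0 0' | python3 steer.py
python3 go.py -46 -50 215
```

```text
clock: 3.92
ee_pos: [457.3, 23.0, 214.6]
eef_rot: [0.994, -0.106, -0.0, -0.0]
ft_force: [-3.0, 1.0, 2.4]
gripper_width: 0.003
grip_force: 1.6
t 3.92 disp xy [-89.1 -49.3 214.6] F [-3.   1.   2.4] q [ 0.18  0.25 -0.33  2.03  0.1   0.89 -1.99]
target [499.3  13.3 215. ] delta tool [43.1  0.7 -0.4] in wanted axes [43.1  0.7 -0.4] rot [-0.     0.001 -0.001]
```

Scaled: 4 mm / 200 = 0.02.

```bash
echo '0 0.02 0 0 0 0 0;0 0.02 0 0 0 0 0;0 0.02 0 0 0 0 0;0 0.02 0 0 0 0 0;0 0.02 0 0 0 0 0;0 0.02 0 0 0 0 0;0 0.02 0 0 0 0 0;0 0.02 0 0 0 0 0;0 0.02 0 0 0 0 0;0 0 0 0 0 0 0' | python3 steer.py
python3 go.py -46 -50 215
```

```text
clock: 4.75
ee_pos: [491.8, 15.6, 214.4]
eef_rot: [0.994, -0.106, -0.001, -0.0]
ft_force: [-6.5, 2.5, 5.6]
gripper_width: -0.002
grip_force: 3.3
t 4.75 disp xy [-53.9 -49.3 214.4] F [-6.5  2.5  5.6] q [ 0.18  0.31 -0.32  1.94  0.12  0.91 -1.98]
target [499.3  13.3 215. ] delta tool [ 7.9  0.7 -0.7] in wanted axes [ 7.9  0.7 -0.6] rot [-0.     0.002 -0.001]
```

Scaled: 2 mm / 200 = 0.01.

```bash
echo '0 0.01 0 0 0 0 0;0 0.01 0 0 0 0 0;0 0.01 0 0 0 0 0;0 0 0 0 0 0 0' | python3 steer.py; echo '0 0.01 0 0 0 0 0;0 0 0 0 0 0 0' | python3 steer.py
python3 go.py -46 -50 215
```

```text
clock: 5.08
ee_pos: [497.3, 14.5, 214.4]
eef_rot: [0.994, -0.106, -0.001, -0.0]
ft_force: [-6.3, 3.2, 4.8]
gripper_width: -0.001
grip_force: 3.5
clock: 5.25
ee_pos: [499.1, 14.1, 214.3]
eef_rot: [0.994, -0.106, -0.001, -0.0]
ft_force: [-5.6, 3.2, 4.1]
gripper_width: -0.001
grip_force: 3.6
t 5.25 disp xy [-46.4 -49.3 214.3] F [-5.6  3.2  4.1] q [ 0.18  0.33 -0.32  1.92  0.12  0.92 -1.98]
target [499.3  13.3 215. ] delta tool [ 0.4  0.7 -0.7] in wanted axes [ 0.4  0.7 -0.7] rot [ 0.     0.003 -0.001]
```

Scaled: 2 mm / 200 = 0.01.

```bash
for i in 1; do :; done; echo '0 0.01 0 0 0 0 0;0 0 0 0 0 0 0' | python3 steer.py | sed -n 2,4p; echo '0 0.01 0 0 0 0 0;0 0 0 0 0 0 0' | python3 steer.py| sed -n 2,4p; python3 go.py -46 -50 215
```

```text
ee_pos: [500.9, 13.7, 214.3]
eef_rot: [0.994, -0.105, -0.002, -0.0]
ft_force: [-7.5, 2.8, 5.9]
ee_pos: [501.7, 13.7, 214.1]
eef_rot: [0.994, -0.105, -0.004, 0.0]
ft_force: [-16.0, 4.2, 12.5]
t 5.58 disp xy [-43.8 -49.1 214.1] F [-16.    4.2  12.5] q [ 0.18  0.33 -0.32  1.91  0.13  0.92 -1.98]
target [499.3  13.3 215. ] delta tool [-2.2  0.9 -0.9] in wanted axes [-2.2  0.9 -0.9] rot [ 0.001  0.007 -0.   ]
```

The force has doubled and the tool has almost stopped at about 50 mm of travel, which is the hard stop. I'll press a little more and look before releasing.

Scaled: 1.5 mm / 200 = 0.0075.

```bash
echo '0 0.0075 0 0 0 0 0;0 0 0 0 0 0 0;0 0 0 0 0 0 0' | python3 steer.py | sed -n 2,4p; python3 - <<'E'
from plant import bot, readout, read_camera, camera_info
import cv2
w=read_camera("scene")[185:315,200:380]; s=read_camera("side")[165:260,180:320]
cv2.imwrite("pics/m3.png",cv2.hconcat([cv2.resize(w,(400,300),interpolation=2),cv2.resize(s,(400,300),interpolation=2)]))
E
```

```text
ee_pos: [502.1, 13.7, 213.8]
eef_rot: [0.994, -0.105, -0.005, 0.0]
ft_force: [-21.1, 5.8, 16.0]
```

View pics/m3.png

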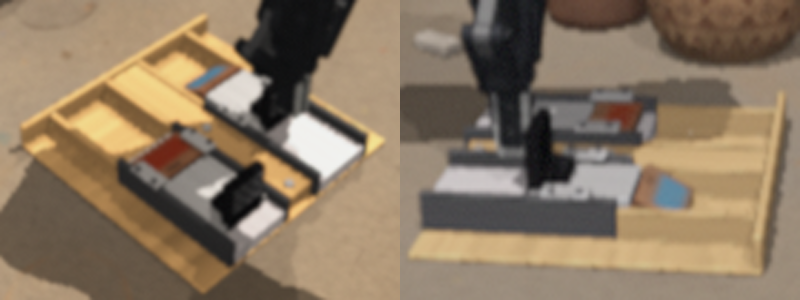

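The slide is home. The blue tile is off the bed, just beyond the edge at (215,78) in the scene crop and (665,187) in the side crop, and it seems to be leaning on the plate. I'll back off so the slide follows the fingers out.

Scaled: -5 mm / 200 = -0.025, -4 mm / 200 = -0.02.

```bash
echo '0 -0.02 0 0 0 0 0;0 -0.02 0 0 0 0 0;0 -0.025 0 0 0 0 0;0 -0.025 0 0 0 0 0;0 -0.025 0 0 0 0 0;0 -0.025 0 0 0 0 0;0 -0.025 0 0 0 0 0;0 -0.025 0 0 0 0 0;0 -0.025 0 0 0 0 0;0 -0.025 0 0 0 0 0;0 -0.025 0 0 0 0 0;0 -0.025 0 0 0 0 0' | python3 steer.py | sed -n 2,4p;echo '0 -0.025 0 0 0 0 0;0 -0.025 0 0 0 0 0;0 -0.025 0 0 0 0 0;0 0 0 0 0 0 0;0 0 0 0 0 0 0' | python3 steer.py | sed -n 2,4p; python3 go.py -115 -50 215; python3 - <<'E'
from plant import bot, readout, read_camera, camera_info
import cv2
w=read_camera("scene")[185:315,200:380]; s=read_camera("side")[165:260,180:320]
cv2.imwrite("pics/m4.png",cv2.hconcat([cv2.resize(w,(400,300),interpolation=2),cv2.resize(s,(400,300),interpolation=2)]))
E
```

```text
ee_pos: [448.5, 24.3, 214.9]
eef_rot: [0.994, -0.106, 0.001, 0.0]
ft_force: [0.2, -0.2, 0.7]
ee_pos: [434.0, 27.6, 215.0]
eef_rot: [0.994, -0.106, 0.0, 0.0]
ft_force: [-0.1, 0.2, -0.6]
t 7.35 disp xy [-112.9  -49.6  215. ] F [-0.1  0.2 -0.6] q [ 0.18  0.2  -0.34  2.08  0.09  0.87 -2.  ]
target [431.8  27.7 215. ] delta tool [-2.1  0.4 -0. ] in wanted axes [-2.1  0.4 -0. ] rot [-0.    -0.001 -0.002]
```

View pics/m4.png

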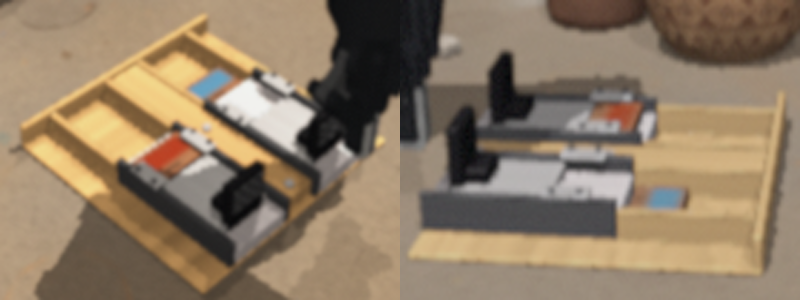

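The slide is back out, with both lugs level with each other, and the blue tile appears flat at (212,83) in the scene crop and (660,197) in the side crop. I'll raise the arm clear and check the tile's tilt in close-up.

Scaled: -20 mm / 200 = -0.1, -15 mm / 200 = -0.075.

```bash
echo '1 0 0 -0.075 0 0 0;1 0 0 -0.1 0 0 0;1 0 0 -0.1 0 0 0;1 0 0 -0.1 0 0 0;1 0 0 -0.1 0 0 0;1 0 0 0 0 0 0;1 0 0 0 0 0 0' | python3 steer.py | sed -n 1,4p; python3 - <<'E'
from plant import bot, readout, read_camera, camera_info
import cv2
w=read_camera("scene")[205:255,265:365]; s=read_camera("side")[205:255,240:340]; v=read_camera("wrist")
k=lambda a:cv2.resize(a,(400,200),interpolation=2)
cv2.imwrite("pics/m5.png",cv2.hconcat([cv2.vconcat([k(w),k(s)]),cv2.resize(v,(400,400))]))
E
```

```text
clock: 8.03
ee_pos: [434.6, 27.7, 310.8]
eef_rot: [0.994, -0.106, 0.001, -0.0]
ft_force: [0.7, -0.0, -0.5]
```

View pics/m5.png

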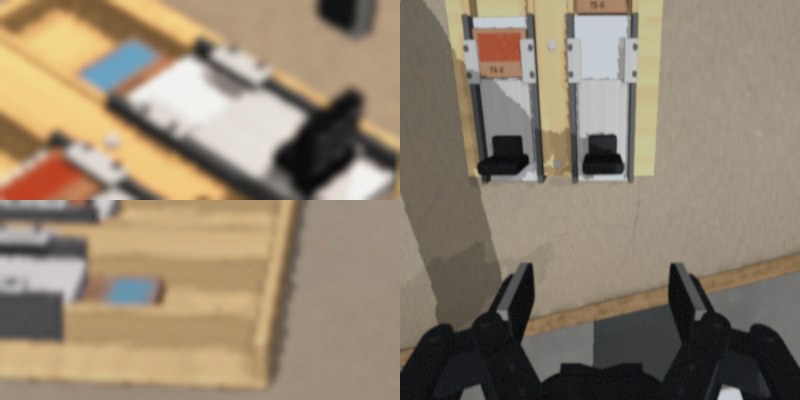

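```bash
python3 - <<'E'
from h import *
S,D=camera_info("scene"),camera_info("side")
a=lambda u,v:np.array([265+u/4,205+v/4])-.4; b=lambda u,v:np.array([240+u/4,205+v/4])-.4
p=[554.75,52.54,-0.2105];c,n=np.cos(p[2]),np.sin(p[2])
for k,x,y in [("front left",a(80,74),b(160,79)),("rear left",a(118,92),b(115,78))]:
    P,e=tri([(S,x),(D,y)]); d=P-[p[0],p[1],0]; print(k,np.round([c*d[0]+n*d[1],-n*d[0]+c*d[1],P[2]],1),round(e,2))
# predicted flat-tile blue corners vs. tilted (rear edge on bed), rear 31 / front 65
for z in (12,26):print(z,[(proj(world(p,[[x,-30,h]]),S)[0]-[265,205])*4//1 for x,h in((62,12),(43,z),(30,z))],[(proj(world(p,[[x,-30,h]]),D)[0]-[240,205])*4//1 for x,h in((62,12),(43,z),(30,z))])
E
```

```text
front left [ 59.1 -31.9  12. ] 0.61
rear left [ 37.6 -34.9  12.4] 1.22
12 [array([69., 69.]), array([96., 87.]), array([115.,  99.])] [array([162.,  77.]), array([121.,  75.]), array([94., 74.])]
26 [array([69., 69.]), array([96., 64.]), array([116.,  77.])] [array([162.,  77.]), array([121.,  48.]), array([93., 47.])]
```

Both tile corners sit at 12 mm, which is the 4 mm floor plus the 8 mm tile, so the tile is flat. Last, I'll compare both lugs with the first pictures and then hand in.

```bash
python3 - <<'E'
from plant import bot, readout, read_camera, camera_info
import cv2,numpy as np
a=cv2.imread("pics/side0.png",0).astype(np.float32); b=read_camera("side"); b=cv2.cvtColor(b,cv2.COLOR_BGR2GRAY).astype(np.float32)
for n,(x,y) in {"blue lug":(203,211),"red lug":(217,194)}.items():
    t=a[y-13:y+12,x-9:x+14]; r=cv2.matchTemplate(b[y-19:y+18,x-19:x+24],t,cv2.TM_CCOEFF_NORMED); m=cv2.minMaxLoc(r); print(n,m[1],np.subtract(m[3],(10,6)))
print(readout.state()["ft_force"],readout.state()["clock"]); 
E
```

```text
blue lug 0.9367031455039978 [0 0]
red lug 0.9184974431991577 [0 0]
[ 0.32411148 -0.90984213 -0.05375169] 8.2333
```

```bash
python3 -c "
from plant import bot, readout, read_camera, camera_info
print(bot.job_done())"
```

```text
the job is handed in; nothing more can be done
None
```

The blue tile lies flat in the catch tray, its slide was pushed home to the stop and sprang fully back, the red lane was not touched, and the job was handed in at about 8 s (no verdict was returned).

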